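# Load a pair of bottles into the carrier and close the keeper

## Robot

A 6-joint arm with a two-finger parallel gripper is mounted at the origin on a cart in front of the work surface, level with it; the furniture and walls round the work are solid. World frame = base frame: x ahead of the robot, y to its left, z up, the work surface at z = 0. Lengths are in m, angles in degrees, forces in N, time in s.
With the tool pointing down it reaches from about 0.375 to 0.975 m from the base axis. Payload 3.8 kg.
Tool frame: the origin (TCP) lies at the very end of the fingers, on their centre line; the grasp point (between the pads) lies behind it (tcp_to_grasp is the z of the grasp point in the tool frame, in m); z points along the fingers, y is the line along which they close (so a half turn about z gives the same grasp; the last joint's range is limited). The gripper opens to 85 mm and grips with 20 to 120 N. Pads are 22 mm wide; open, the fingers measure 114 mm over their backs; the gripper's body (76 mm by 85 mm) begins 54 mm behind the grasp point. The pads swing forward as they close: fully open they stand 13 mm farther back than shut.
Start: joints at [67.844, 15.12, 91.902, -0, 72.978, -2.114], TCP at [0.231, 0.634, 0.197] pointing down, gripper open.
Joint ranges: [-150.88, 150.88], [-54.13, 125.18], [17.81, 147.31], [-75.09, 255.09], [0, 152.58], [-146.25, 146.25]. Speed limits (degrees/s): [147.25, 147.25, 180, 180, 180, 180].

## Interface

Orientations are given as a 3x3 rotation matrix whose columns are the frame's x, y, z axes.
In Python, from workcell import move_pose, line_to, movej, command_gripper, pause, ik, get_state, grab_frame, Unreachable, finish_job, boxes_of, masks_of, tcp_to_grasp gives the robot as it stands. Calls block until the motion is done:
- move_pose(position, orientation): joint-space move of the TCP to a pose.
- line_to(position, orientation=None, max_speed=0.15, force_limit=None): straight line of the TCP; orientation=None keeps the orientation; max_speed is the mean speed in m/s. With force_limit (N) it stops when the force on the tool has changed by that much, and returns True; else False.
- movej(angles): joint-space move.
- command_gripper(opening, force=None): finger opening in m; force is the grip in N (None keeps the last); returns when the fingers have stopped.
- pause(seconds).
- ik(position, orientation): joint angles nearest the present ones, or None.
- get_state(): the state.
- grab_frame(name): name is "scene" or "top" or "wrist"; returns a dict with "image" (400x640x3 uint8, blue, green, red), "fx", "fy", "cx", "cy" (pixels), "k1" (the pictures are not rectified: a ray, as slopes to the right and down, at radius r is drawn at 1 + k1 r^2 times it, then the intrinsics apply), "origin" and "attitude" of the camera in the world; the wrist camera has in their place "tool_from_camera" (4x4, takes a point from camera to tool coordinates, whose origin is the TCP and whose axes are the flange's). Camera axes: x right, y down, z forward; pixel columns grow to the right and rows downward; lengths in m; the calibration is good to about 2 mm. A picture is of the moment at which its call begins: read the wrist's pose just before it. There is no depth.
A pose or a line that the arm cannot do raises Unreachable and nothing moves.
- finish_job(): hands the job in; it is judged then, once.
Trained networks look in a picture, given as the dict that the camera call returned (one of the last four; its "shot" number tells which), for a name from the list of things; names that differ only in an ending like _2 or _b are one class to them, and where a whole thing is asked for, a point or a joint stands for the part that bears it (a point fixed in the world has none). Each returns a list of dicts, best first, with "p" (0 to 1); they miss things now and then, are a little off and sometimes report something else, mostly with a low value. They report only what shows in the picture. A call takes as long as a camera call. They do not tell look-alikes from the thing itself.
- boxes_of(picture, label): "pixel" ([row, column] in pixels, amid what is visible of it).
- masks_of(picture, label): "region" (400x640 bool, what is visible of it) and "pixel" ([row, column] in pixels, amid what is visible of it).
The state is a dict: "clock": time; "qpos": joint angles; "qd": joint speeds; "tau": joint torques, N m; "ee_pos": TCP position; "tcp_rot": TCP orientation; "force": force on the tool from outside, world axes, zero at the start; "moment": the same for the moment, N m; "finger_gap": finger opening in m; "gripper_force": force on a finger pad.
Only numpy, scipy, OpenCV 4.12 (cv2) and the standard library are available. Lean on these libraries where they do the work, as an engineer would, in place of code of your own. Each camera call takes 0.05 s, during which the arm holds its last target. There are 200 camera calls.

## Task

Swing the keeper bar of the small carrier well clear of its bed. Then pick up the two little bottles that lie side by side, both together in one grasp, lift them clear of the bench and set them down without dropping them, lying side by side in the carrier's bed. Finally swing the keeper fully back over the pair to its stop, and leave the things standing nearby alone.

Things in the scene. Friction and masses are not known exactly. Their poses are not given: they have to be found in the camera images.
- carrier: Grey plastic carrier fixed to the bench. Origin: on the bench under the centre of the bed. x runs across the two bottles, y along them toward the keeper's post, z up. Base plate 84 (x) by 132 (y, from -52 to +80) by 6 mm high. A round post, 20 mm across, at x = 0, y = +66 mm carries the keeper.
- carrier_floor (a point): Centre of the bed's floor, 6 mm above the bench; axes as the carrier's. Bed 68 (x) by 92 mm (y). Walls 5 mm thick, tops 21 mm above the bench: full end walls at both y ends; on the long sides only corner guides, from 28 to 49 mm either way in y, so each long side has a 56 mm gap in its middle for a finger.
- keeper (a joint): Flat aluminium bar, 26 mm wide, 6 thick, underside 39 mm above the bench, turning level about the post's axis. Radians: 0 = closed at its stop, bar over the bed along the carrier's -y; grows counter-clockwise from above, out to the +x side (1.57: along +x); stop at 2.1. Starts at 0 to 0.4. Stays where left; about 1 N at the knob moves it.
- keeper_knob (a point): Middle of the keeper's black upright round knob, 14 mm across and 26 mm tall, from 45 to 71 mm above the bench (this point is at 58 mm). It stands on the bar 66 mm from the post's axis. It can be pinched from above or pushed sideways.
- bottle_a_mid (a point): Centre of one small clear bottle lying on its side: 30 mm wide (x), 78 mm long (y, along the bottle), 30 mm high; about 30 g. Grasp across x. Its body does not roll. It lies on the bench, 15 mm from this point down.
- bottle_b_mid (a point): Centre of the other bottle, the same in shape and size. It lies beside bottle_a, on bottle_a's +x side, parallel within about 3 degrees, with a gap of 1 to 5 mm between them and ends shifted by up to 4 mm; closed fingers bring them together, 60 mm over both.
- tin_mid (a point): Bystander: centre of a flat black round tin, 58 mm across, 22 mm high.
- spool_mid (a point): Bystander: centre of an upright thread spool, 34 mm across, 45 mm high.
- loupe_mid (a point): Bystander: centre of a small black eyepiece standing upright, 31 mm across, 34 mm high.
Mind the look-alikes: they are no part of the job. What is shaped like the part that bears bottle_a_mid but turquoise is not meant.

How it is judged:
By the outcome, as a careful person would: the job done as asked, in the order asked, and still so for the second after the job is handed in, with the robot touching nothing.
It also fails if it takes over 61 s, if anything falls off the work surface, if the arm or the gripper's body presses on something with over 40 N, if the wrist force passes 120 N, or if a joint passes its speed limit or range.

## Working session

There is one attempt and no reset: what is moved stays moved. The work goes in short steps, each a Python script; the robot and the scene stay as the last script left them, time stands still between calls to the robot, and variables do not carry over. Pictures are saved under pics/ and viewed, at most 12 in all, crops included, and the job is handed in when it is done.

```bash
mkdir -p pics; ls; python3 - <<'E'
from workcell import *
import cv2,numpy as np
print(tcp_to_grasp,get_state()['clock'])
fs={n:grab_frame(n) for n in("scene","top")}
for n,f in fs.items():
    print(n,f['fx'],f['cx'],f['cy'],f['k1'],np.round(f['origin'],3),np.round(f['attitude'],3).tolist())
    for l in["carrier","keeper","keeper_knob","bottle_a_mid","tin_mid","spool_mid","loupe_mid"]:
        print(l,[(np.round(b['pixel']).tolist(),round(b['p'],2)) for b in boxes_of(f,l)[:4]])
    cv2.imwrite(f'pics/{n}1.png',f['image'])
E
```

```text
pics
-0.0187 0.0
scene 448.4012605246808 319.47100405518756 204.65150042441508 -0.10077347293790778 [ 0.162 -0.464  0.778] [[0.837, -0.399, 0.375], [-0.547, -0.616, 0.566], [0.006, -0.679, -0.734]]
carrier [([248.0, 303.0], 0.86)]
keeper [([228.0, 305.0], 0.71)]
keeper_knob [([226.0, 300.0], 0.96)]
bottle_a_mid [([175.0, 264.0], 0.88), ([171.0, 211.0], 0.56), ([163.0, 321.0], 0.49)]
tin_mid [([226.0, 242.0], 0.69), ([246.0, 304.0], 0.25)]
spool_mid [([180.0, 357.0], 0.82)]
loupe_mid [([354.0, 344.0], 0.71)]
top 484.9258310719289 319.80069955192107 201.37598922155075 -0.1027662321912457 [0.454 0.089 1.401] [[0.014, -0.997, 0.073], [-1.0, -0.013, 0.016], [-0.015, -0.073, -0.997]]
carrier [([222.0, 258.0], 0.31)]
keeper [([234.0, 336.0], 0.57), ([267.0, 299.0], 0.57)]
keeper_knob [([232.0, 336.0], 0.52)]
bottle_a_mid [([173.0, 273.0], 0.74), ([259.0, 228.0], 0.7), ([221.0, 256.0], 0.47)]
tin_mid [([267.0, 298.0], 0.89)]
spool_mid [([157.0, 311.0], 0.5)]
loupe_mid [([265.0, 298.0], 0.64)]
```

```bash
python3 - <<'E'
import cv2
a=cv2.imread('pics/scene1.png');b=cv2.imread('pics/top1.png')
cv2.imwrite('pics/s1c.png',cv2.resize(a[110:380,170:430],None,fx=2.2,fy=2.2)[:600])
cv2.imwrite('pics/t1c.png',cv2.resize(b[130:310,190:430],None,fx=3.3,fy=3.3)[:600,:800])
E
```

```text
(no output)
```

View pics/s1c.png

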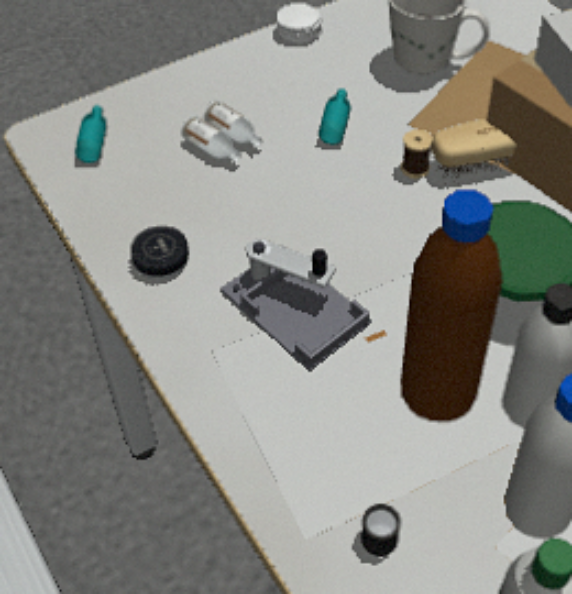

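View pics/t1c.png

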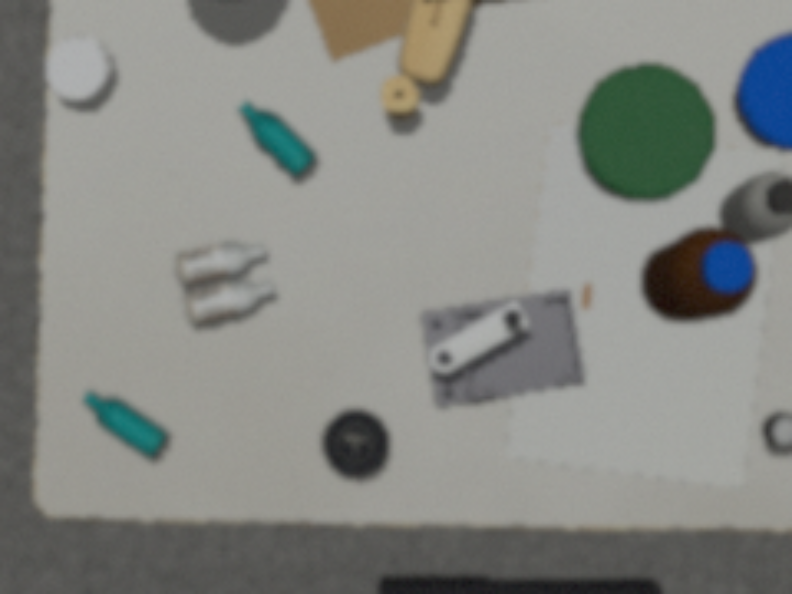

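The two clear bottles lie side by side at top pixels (row 209, col 258) and (221, 260), with necks to the right. The turquoise look-alikes are at (173, 273) and (259, 228), so the colourless adjacent pair fits the description. The carrier is centred near (236, 342), its post near (238, 325) and its knob near (227, 346). The network's other bottle and keeper hits are wrong.

```bash
cat > h.py <<'E'
from workcell import *
import numpy as np, cv2
def campose(f,st=None):
    if 'origin' in f: return np.array(f['origin']),np.array(f['attitude'])
    T=np.array(f['tool_from_camera']);R=np.array(st['tcp_rot'])
    return R@T[:3,3]+np.array(st['ee_pos']),R@T[:3,:3]
def px2w(f,pc,z,st=None):   # pc = (col,row)
    o,A=campose(f,st);d=np.array([(pc[0]-f['cx'])/f['fx'],(pc[1]-f['cy'])/f['fy']])
    u=d.copy()
    for _ in range(20): u=d/(1+f['k1']*(u@u))
    r=A@np.array([u[0],u[1],1]);return o+r*(z-o[2])/r[2]
def w2px(f,p,st=None):
    o,A=campose(f,st);c=A.T@(np.array(p)-o);u=c[:2]/c[2];u=u*(1+f['k1']*(u@u))
    return np.array([u[0]*f['fx']+f['cx'],u[1]*f['fy']+f['cy']])
def down(yaw): # tool y axis at world angle yaw (deg), z down
    a=np.radians(yaw);y=np.array([np.cos(a),np.sin(a),0]);z=np.array([0,0,-1.]);return np.c_[np.cross(y,z),y,z]
E
python3 - <<'E'
from h import *
f=grab_frame('top')
def c(x,y,z): 
    p=px2w(f,(190+x/3.3,130+y/3.3),z);return np.round(p,3)[:2]
C=[c(425,312,.006),c(570,292,.006),c(583,383,.006),c(437,406,.006)]
print('corners',C,'sizes',[round(np.linalg.norm(C[i]-C[(i+1)%4]),3) for i in range(4)])
print('post',c(444,357,.045),'knob',c(515,318,.071))
print('bott',c(222,263,.025),c(230,302,.025),'turq',c(278,145,.02),c(125,425,.02))
print('tin',c(356,443,.022),'spool',c(400,96,.045),'brown',c(728,264,.2),'loupe',c(785,433,.034))
s=get_state();w=grab_frame('wrist');print(np.round(s['tcp_rot'],2).tolist(),np.round(w['tool_from_camera'],3).tolist(),w['fx'])
E
```

```text
corners [array([0.49 , 0.112]), array([ 0.509, -0.014]), array([ 0.43 , -0.026]), array([0.408, 0.101])] sizes [np.float64(0.127), np.float64(0.08), np.float64(0.129), np.float64(0.083)]
post [0.451 0.095] knob [0.484 0.037]
bott [0.529 0.288] [0.496 0.28 ] turq [0.633 0.242] [0.388 0.37 ]
tin [0.376 0.17 ] spool [0.673 0.136] brown [ 0.524 -0.118] loupe [ 0.39  -0.196]
[[-0.94, 0.34, 0.0], [0.34, 0.94, 0.0], [-0.0, 0.0, -1.0]] [[-0.001, -0.95, -0.313, 0.079], [1.0, -0.001, 0.0, 0.0], [-0.0, -0.313, 0.95, -0.177], [0.0, 0.0, 0.0, 1.0]] 333.83290780604943
```

```bash
python3 - <<'E'
from h import *
import pickle
out=[]
for i,(p,y) in enumerate([((.51,.284,.2),9),((.455,.05,.22),9)]):
    for yy in (y,y+180): print(yy,np.round(ik(p,down(yy)),0) if ik(p,down(yy)) is not None else None)
    move_pose(p,down(y)); pause(.3)
    s=get_state();w=grab_frame('wrist');out.append((s,w))
    cv2.imwrite(f'pics/w{i}.png',w['image'])
    for l in (["bottle_a_mid"],["keeper","keeper_knob","carrier"])[i]:
        for b in masks_of(w,l)[:3]:
            m=b['region'].astype(np.uint8);r=cv2.minAreaRect(cv2.findNonZero(m))
            print(l,round(b['p'],2),np.round(b['pixel']),[np.round(q) for q in r[:2]],round(r[2],1),m.sum())
pickle.dump(out,open('w.pkl','wb'));print(get_state()['clock'])
E
```

```text
9 [ 27.   5. 103.  -0.  72.  18.]
189 None
bottle_a_mid 0.92 [215. 420.] [array([426., 215.]), array([26., 68.])] 52.5 1474
bottle_a_mid 0.6 [ 67. 216.] [array([219.,  65.]), array([32., 80.])] 36.9 2118
bottle_a_mid 0.57 [162. 308.] [array([309., 165.]), array([72., 27.])] 81.9 1678
9 [  3. -10. 116.  -0.  74.  -6.]
189 None
keeper 0.73 [154. 332.] [array([333., 155.]), array([87., 25.])] 69.0 2036
keeper_knob 0.88 [154. 334.] [array([333., 155.]), array([87., 26.])] 69.0 2074
carrier 0.73 [163. 323.] [array([322., 166.]), array([113.,  73.])] 90.0 7891
4.3917
```

View pics/w0.png

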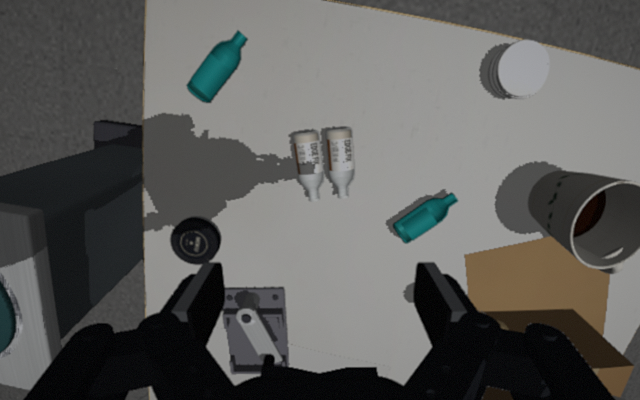

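View pics/w1.png

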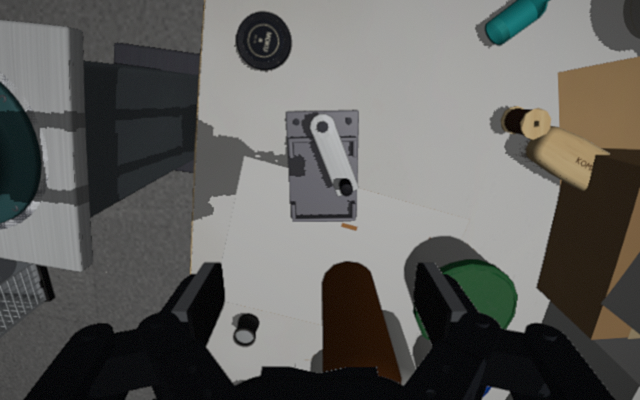

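w0 shows the two clear bottles with bodies at (308,150) and (341,148), necks down in the picture, and turquoise ones apart at (217,67) and (425,217). w1 shows the carrier with plate corners (285,111), (359,110), (356,220), (291,221), the post at (321,125) and the knob top at (346,186).

```bash
python3 - <<'E'
from h import *
import pickle
o=pickle.load(open('w.pkl','rb'))
from scipy.optimize import least_squares
s,f=o[1]
loc=[(-.042,.08,.006),(.042,.08,.006),(.042,-.052,.006),(-.042,-.052,.006),(0,.066,.045)]
pix=[(285,111),(359,110),(357,220),(290,221),(321,125)]
T=grab_frame('top')
pt=[(190+x/3.3,130+y/3.3) for x,y in [(425,312),(570,292),(583,383),(437,406),(444,357)]]
def wl(v,p): c,n=np.cos(v[2]),np.sin(v[2]);return np.array([v[0]+c*p[0]-n*p[1],v[1]+n*p[0]+c*p[1],p[2]])
fw=lambda v:np.concatenate([w2px(f,wl(v,p),s)-q for p,q in zip(loc,pix)])
ft=lambda v:np.concatenate([w2px(T,wl(v,p))-q for p,q in zip(loc,pt)])
for fn in(fw,ft):
    r=least_squares(fn,[.455,.03,.15]);print(np.round(r.x,4),np.degrees(r.x[2]),np.round(r.fun,1))
    if fn is fw: v=r.x
print('post',wl(v,(0,.066,0)));k=px2w(f,(346,186),.071,s);print('knob',k)
d=k-wl(v,(0,.066,0));print('r',np.hypot(*d[:2]),'ang',np.arctan2(d[1],d[0])-v[2]+np.pi/2)
s0,f0=o[0]
for q in[(308,131),(315,200),(341,128),(342,198)]: print(q,px2w(f0,q,.017,s0))
# enlarged bottle crop
cv2.imwrite('pics/bc.png',cv2.resize(f0['image'][115:215,265:395],None,fx=5,fy=5,interpolation=cv2.INTER_CUBIC))
E
```

```text
[0.4648 0.0293 0.177 ] 10.139198230313019 [-0.3  0.6 -0.5  0.1 -0.3 -1.7 -0.1 -1.5  1.1  1.8]
[ 0.4337  0.048  -1.3126] -75.20518762710894 [  1.2  -3.6 -14.4  -4.6  -7.   12.5   8.8  12.6  11.1 -16.5]
post [0.4532249  0.09429554 0.        ]
knob [0.48602301 0.04232162 0.071     ]
r 0.06145733493274422 ang 0.3859753144293636
(308, 131) [0.49389394 0.32055978 0.017     ]
(315, 200) [0.51317244 0.24516369 0.017     ]
(341, 128) [0.52808489 0.3292176  0.017     ]
(342, 198) [0.54303789 0.25233294 0.017     ]
```

View pics/bc.png

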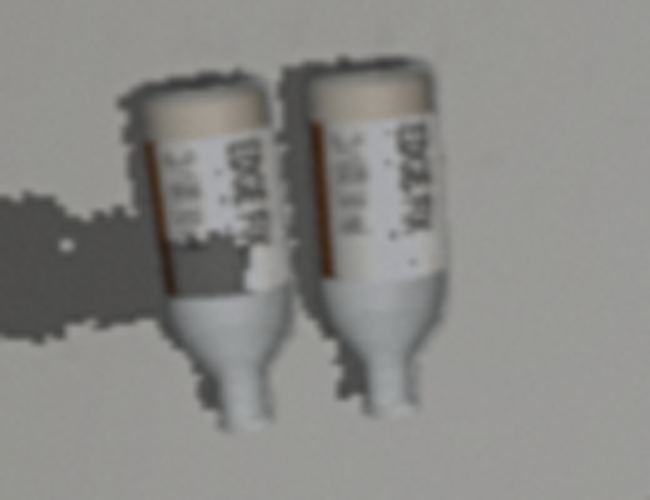

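```bash
cat >> h.py <<'E'
V=np.array([.4648,.0293,.177])
def wl(p,v=V): c,n=np.cos(v[2]),np.sin(v[2]);return np.array([v[0]+c*p[0]-n*p[1],v[1]+n*p[0]+c*p[1],p[2]])
POST=wl((0,.066,0))
def kp(th,z,r=.066): b=V[2]-np.pi/2+th;return POST+np.array([r*np.cos(b),r*np.sin(b),z])
def kR(th): return down(np.degrees(V[2]+th))
def kth(p): d=np.array(p)-POST;return np.arctan2(d[1],d[0])-V[2]+np.pi/2
def arc(a,b,z,n):
    for t in np.linspace(a,b,n+1)[1:]: line_to(kp(t,z),kR(t),max_speed=.12)
E
python3 - <<'E'
from h import *
th=.37
command_gripper(.045,20)
move_pose(kp(th,.12),kR(th))
print(line_to(kp(th,.060),max_speed=.08,force_limit=8),get_state()['ee_pos'])
command_gripper(.0,20)
s=get_state();print(s['finger_gap'],s['gripper_force'],np.round(s['force'],1),s['clock'])
if .010<s['finger_gap']<.018:
    arc(th,1.85,.060,8)
    s=get_state();print(s['finger_gap'],np.round(s['force'],1),s['clock'])
    command_gripper(.045)
    line_to(kp(1.85,.12),max_speed=.15)
    w=grab_frame('scene');cv2.imwrite('pics/s2.png',cv2.resize(w['image'][180:320,200:420],None,fx=2.5,fy=2.5))
    print(get_state()['clock'])
E
```

```text
False [0.48798782 0.03792872 0.06036825]
4.485631623483887e-05 0.0 [ 0.4 -0.2  0.5] 6.8167
```

```bash
python3 - <<'E'
from h import *
s=get_state();w=grab_frame('wrist');cv2.imwrite('pics/w2.png',w['image'])
f=grab_frame('scene');cv2.imwrite('pics/s2.png',cv2.resize(f['image'][170:300,230:390],None,fx=4,fy=4))
cv2.imwrite('pics/m2.png',np.vstack([cv2.resize(w['image'][150:400,120:520],(640,400))[:280],cv2.resize(f['image'][180:300,200:440],(640,320))]))
print(w2px(w,s['ee_pos'],s),w2px(f,s['ee_pos']))
E
```

```text
[316.84332945 233.60393927] [316.20389034 228.05842731]
```

View pics/m2.png

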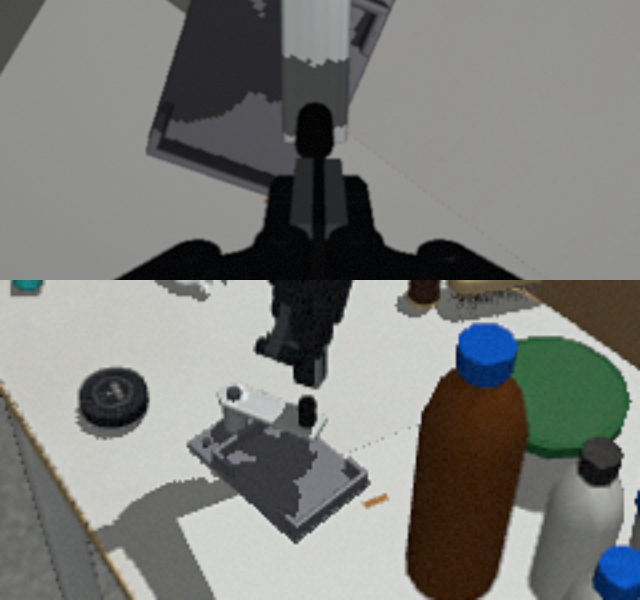

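The wrist picture shows the shut fingertips at about row 250, whereas the TCP projects to row 234. In the scene picture they are at row 219, against 228. So the real tips end well short of the reported TCP and closed above the knob. I'll measure this offset by touching the knob top gently.

```bash
python3 - <<'E'
from h import *
p=np.array(get_state()['ee_pos'])
print(line_to((p[0],p[1],.030),max_speed=.03,force_limit=4))
s=get_state();print(s['ee_pos'],np.round(s['force'],1),np.round(s['moment'],2),s['clock'])
w=grab_frame('wrist');f=grab_frame('scene')
cv2.imwrite('pics/m3.png',np.vstack([cv2.resize(w['image'][150:400,120:520],(640,400))[:280],cv2.resize(f['image'][180:300,200:440],(640,320))]))
line_to((p[0],p[1],.075),max_speed=.15)
E
```

```text
True
[0.48757107 0.03801936 0.03622195] [0.5 0.7 4.5] [0.04 0.05 0.  ] 7.675
```

View pics/m3.png

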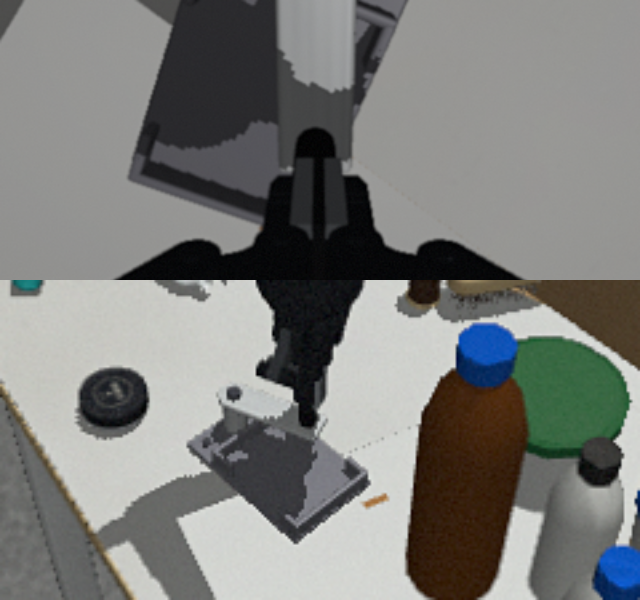

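The force contact came at TCP z = 0.036. In the wrist picture the tips hide the knob's top (crop rows above 157), so they rested on it. That puts the tips about 30–35 mm behind the reported TCP. I'll grip lower with that offset; the gap on closing (14 for the knob, 26 for the bar) will confirm it.

```bash
python3 - <<'E'
from h import *
th=.37
command_gripper(.045,20)
print(line_to(kp(th,.019),max_speed=.1,force_limit=6),get_state()['ee_pos'])
command_gripper(.0,20)
s=get_state();print(s['finger_gap'],s['gripper_force'],np.round(s['force'],1),s['clock'])
if .010<s['finger_gap']<.030:
    z=s['ee_pos'][2]
    arc(th,1.85,z,8)
    s=get_state();print(s['finger_gap'],np.round(s['force'],1),s['clock'])
    command_gripper(.045)
    line_to(kp(1.85,.12),max_speed=.15)
    s=get_state();w=grab_frame('wrist');f=grab_frame('scene');cv2.imwrite('pics/m4.png',np.vstack([cv2.resize(w['image'][100:400,120:520],(640,480))[:280],cv2.resize(f['image'][180:300,200:440],(640,320))]))
    print(get_state()['clock'])
E
```

```text
False [0.48781514 0.03788457 0.01917818]
0.013136276715350993 19.902307391166687 [-0.9 -0.6  3.6] 9.7833
0.013197005090410871 [ 4.9  2.8 -2. ] 12.45
13.775
```

View pics/m4.png

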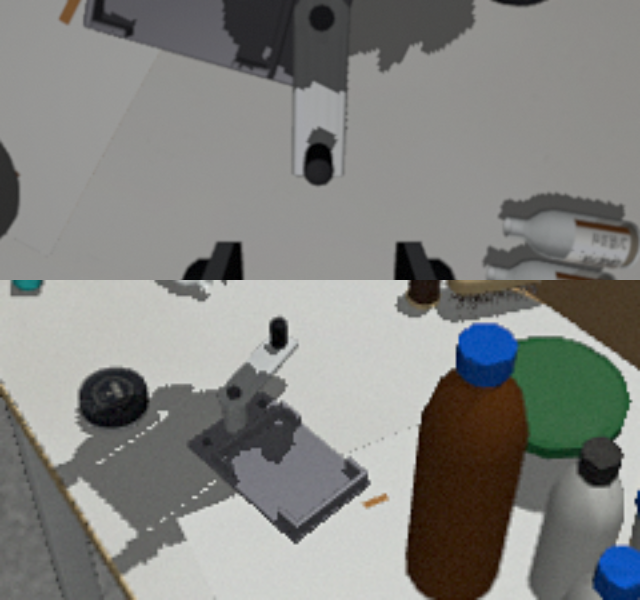

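The keeper now stands open at about 1.85 rad, clear of the bed, with the knob at scene crop (278,330). The gap of 13 mm confirmed the fingertip offset. Next is the pair; I'll find the bench by touch.

```bash
python3 - <<'E'
from h import *
command_gripper(.085,40)
R=down(13.5);g=(.5174,.2938)
move_pose((*g,.06),R)
line_to((*g,-.020),max_speed=.15,force_limit=8)
hit=line_to((*g,-.058),max_speed=.04,force_limit=6)
s=get_state();print(hit,s['ee_pos'],np.round(s['force'],1),s['clock'])
z=s['ee_pos'][2]
if hit and z<-.036:
    line_to((*g,z+.011),max_speed=.05)
    command_gripper(.03,40)
    s=get_state();print(s['finger_gap'],s['gripper_force'],np.round(s['force'],1),s['clock'])
    w=grab_frame('wrist');cv2.imwrite('pics/w5.png',w['image'])
E
```

```text
True [ 0.51720593  0.2937031  -0.04768406] [-2.  -0.8  6.6] 17.425
0.059742516049664254 43.93334984779358 [-0.1  0.1 -0.3] 18.1583
```

```bash
python3 - <<'E'
from h import *
g=(.5172,.2937);z0=get_state()['ee_pos'][2]
line_to((*g,.07),max_speed=.12)
move_pose(wl((0,.007,.07)),down(np.degrees(V[2])))
line_to(wl((0,.007,.025)),max_speed=.12)
pause(.2)
s=get_state();print(z0,s['ee_pos'],s['finger_gap'],np.round(s['force'],1),s['clock'])
w=grab_frame('wrist');cv2.imwrite('pics/w6.png',cv2.resize(w['image'][60:260,200:440],None,fx=3,fy=3))
f=grab_frame('scene');cv2.imwrite('pics/s6.png',f['image'])
h=s['ee_pos'][2]-z0
for l in[(-.034,.046,.021),(.034,.046,.021),(-.034,-.046,.006),(.034,-.046,.006)]: print(l,np.round((w2px(w,wl(l),s)-(200,60))*3))
for l in[(-.015,.039,.015+h),(.015,.039,.015+h),(-.015,-.039,.015+h),(.015,-.039,.015+h)]: print(l,np.round((w2px(w,wl(l),s)-(200,60))*3))
E
```

```text
-0.03678558586059536 [0.46469231 0.03639294 0.02601212] 0.05978118443279822 [-0.5  1.  -0.6] 21.0
(-0.034, 0.046, 0.021) [159. 320.]
(0.034, 0.046, 0.021) [525. 319.]
(-0.034, -0.046, 0.006) [197. 698.]
(0.034, -0.046, 0.006) [493. 698.]
(-0.015, 0.039, np.float64(0.07779770902452714)) [225. 464.]
(0.015, 0.039, np.float64(0.07779770902452714)) [449. 464.]
(-0.015, -0.039, np.float64(0.07779770902452714)) [247. 917.]
(0.015, -0.039, np.float64(0.07779770902452714)) [434. 917.]
```

View pics/w6.png

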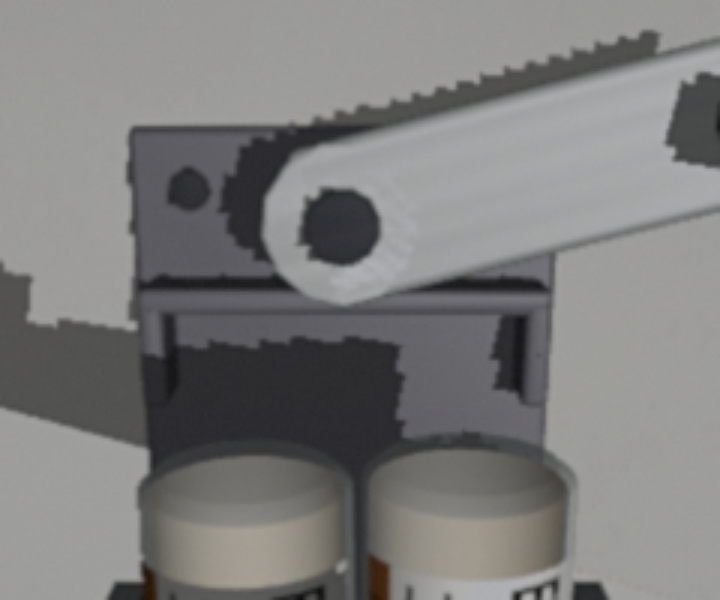

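The bottles' bases are at crop (248,480) and (468,478), with the pair's centre at column 358. The bed's +y wall inner edge is at row 312 and the bed centre at column 340. Compared with the predicted positions, the pair sits about 2.5 mm too far to +x and 4 mm too far to -y relative to the bed. I'll correct both and lower until contact.

```bash
python3 - <<'E'
from h import *
q=(-.0025,.011)
line_to(wl((*q,.0)),max_speed=.1)
pause(.2)
hit=line_to(wl((*q,-.036)),max_speed=.04,force_limit=5)
s=get_state();print(hit,s['ee_pos'],s['finger_gap'],np.round(s['force'],1),s['clock'])
w=grab_frame('wrist');cv2.imwrite('pics/w7.png',cv2.resize(w['image'][60:260,200:440],None,fx=3,fy=3))
E
```

```text
True [ 0.45976952  0.03967594 -0.03108813] 0.05941291231121138 [0.3 0.3 2.9] 22.4333
```

Contact came at z = -0.0311, and the floor was expected at -0.0308, so the pair is on the floor. Releasing and checking.

```bash
python3 - <<'E'
from h import *
q=(-.0025,.011)
command_gripper(.074)
line_to(wl((*q,.06)),max_speed=.12)
move_pose(wl((0,.06,.09)),down(np.degrees(V[2])));pause(.2)
s=get_state();w=grab_frame('wrist');f=grab_frame('scene')
def c(l,s=s): return np.round(w2px(w,wl(l),s))
print(c((0,0,.02)),c((0,.066,.045)),s['clock'])
a=cv2.resize(w['image'][120:320,200:460],(520,400));b=cv2.resize(f['image'][190:300,230:390],(280*520//378//1,265))
b=cv2.resize(f['image'][190:290,230:430],(520,200*520//400))
cv2.imwrite('pics/m7.png',np.vstack([a[:330],b]))
E
```

```text
[319. 266.] [319. 200.] 24.2333
```

View pics/m7.png

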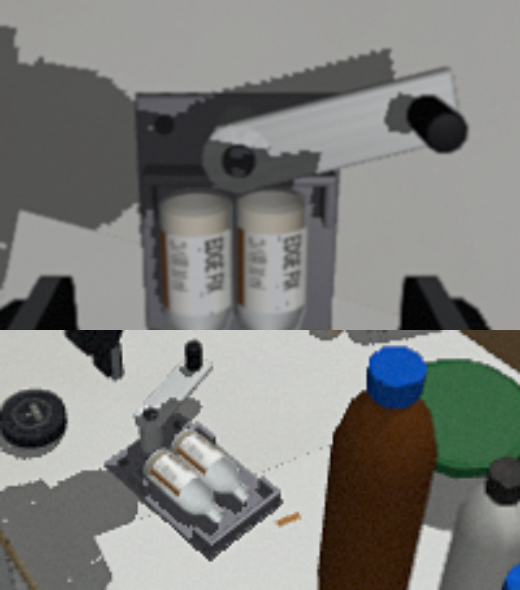

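Both bottles lie flat side by side in the bed (scene crop about (180,475) and (215,460)). Now closing the keeper.

```bash
python3 - <<'E'
from h import *
command_gripper(.045,25)
move_pose(kp(1.85,.10),kR(1.85))
print(line_to(kp(1.85,.019),max_speed=.1,force_limit=6))
command_gripper(.0,25)
s=get_state();print(s['finger_gap'],np.round(s['force'],1),s['clock'])
if .010<s['finger_gap']<.018:
    arc(1.85,.1,.019,9)
    for t in(.02,-.05,-.12):
        h=line_to(kp(t,.019),kR(t),max_speed=.03,force_limit=8)
        s=get_state();print(t,h,kth(s['ee_pos']),np.round(s['force'],1),s['finger_gap'])
        if h: break
    command_gripper(.045)
    line_to(kp(0,.12),max_speed=.12)
    move_pose(wl((0,.06,.12)),down(np.degrees(V[2])));pause(.2)
    s=get_state();w=grab_frame('wrist');f=grab_frame('scene')
    print([np.round((w2px(w,kp(t,.045,r),s)-(200,120))*2) for t,r in((0,0),(0,.08),(.05,.08))],s['clock'])
    a=cv2.resize(w['image'][120:320,200:460],(520,400));b=cv2.resize(f['image'][190:290,230:430],(520,260))
    cv2.imwrite('pics/m8.png',np.vstack([a[:335],b]))
E
```

```text
False
0.012449320013078226 [ 0.  -0.5  3.2] 27.65
0.02 False 0.015297782944873717 [-3.2 -2.4  7. ] 0.012871662310267666
-0.05 True -0.02130276093553407 [2.4 0.8 1.2] 0.012578294839380793
[array([235., 135.]), array([235., 313.]), array([244., 313.])] 33.2167
```

View pics/m8.png

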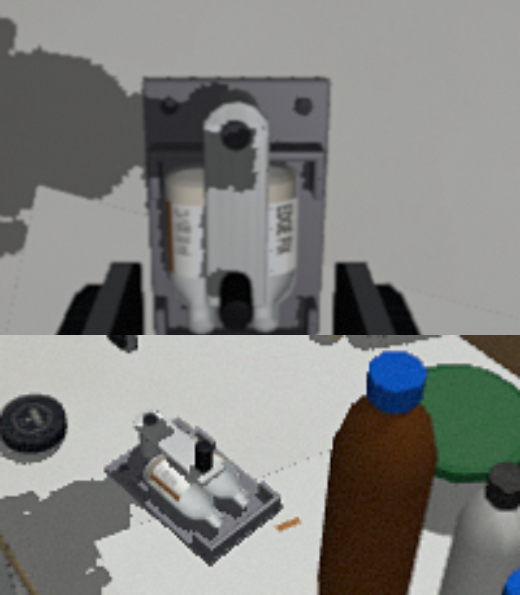

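The bar lies straight over the pair and the bottles are undisturbed. I'll give the knob one gentle sideways push to confirm it is at the stop.

```bash
python3 - <<'E'
from h import *
R=kR(0);P=lambda x,z:wl((x,.002,z))
command_gripper(0.,20)
move_pose(P(.042,.09),R);line_to(P(.042,.020),max_speed=.15,force_limit=8);pause(.1)
f0=np.array(get_state()['force'])
h=line_to(P(-.012,.020),max_speed=.04,force_limit=7)
s=get_state();d=np.array(s['ee_pos'])-V*[1,1,0]
print(h,'x in carrier',d[0]*np.cos(V[2])+d[1]*np.sin(V[2]),np.round(s['force']-f0,1))
line_to(P(.042,.020),max_speed=.15);line_to(P(.042,.12),max_speed=.2)
move_pose(wl((0,.06,.12)),R);pause(.2)
w=grab_frame('wrist');a=cv2.resize(w['image'][120:320,200:460],(520,400))[:335]
b=cv2.imread('pics/m8.png')[:335]
print(s['clock'],get_state()['clock'],'diff',np.abs(a.astype(int)-b).mean())
cv2.imwrite('pics/m9.png',np.hstack([a[:,100:360],b[:,100:360]]))
E
```

```text
True x in carrier 0.019111674514789734 [ 2.4  0.4 -1.1]
35.6833 37.2833 diff 13.66727898966705
```

View pics/m9.png

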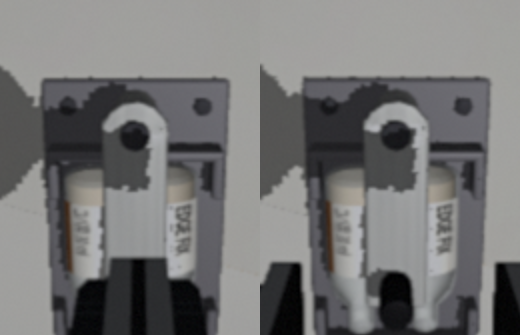

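The bar is unchanged after a 7 N push at the knob, so the keeper is at its stop. The gripper is clear, so I'll hand in.

```bash
python3 -c "
from h import *
print(finish_job())"
```

```text
the job is handed in; nothing more can be done
None
```

The job is handed in at about 37 s of the 61 s allowed: both clear bottles lie side by side in the carrier's bed, the keeper is closed over them at its stop, and I did not touch the things nearby.

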